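Seat the drop-in filters, then hold the attenuator open at its index

ROBOT

A 6-joint arm with a two-finger parallel gripper is mounted at the origin on a cart in front of the work surface, level with it; the furniture and walls round the work are solid. World frame = base frame: x ahead of the robot, y to its left, z up, the work surface at z = 0. Lengths are in mm, angles in degrees, forces in N, time in s.
With the tool pointing down it reaches from about 350 to 850 mm from the base axis. Payload 8.1 kg.
Tool frame: the origin (TCP) lies at the very end of the fingers, on their centre line; the grasp point (between the pads) lies 19 mm behind it; x points along the fingers, y is the direction in which the jaws open and shut, and the axes are right-handed (so a half turn about x gives the same grasp; the last joint's range is limited). The gripper opens to 85 mm and grips with 20 to 120 N. Pads are 22 mm wide; open, the fingers measure 114 mm over their backs; the gripper's body (76 mm by 85 mm) begins 54 mm behind the grasp point. The pads swing forward as they close: fully open they stand 13 mm farther back than shut.
Start: joints at [-80.122, 7.471, 85.268, -0, 87.261, -4.893], TCP at [152.993, -580.171, 231.292] pointing down, gripper open.
Joint ranges: [-169.43, 169.43], [-51.17, 129.36], [1.28, 143.12], [-76.62, 256.62], [0, 156.53], [-152.29, 152.29]. Speed limits (degrees/s): [136.94, 136.94, 159.86, 180, 180, 180].

INTERFACE

Orientations are given as [roll, pitch, yaw] about the fixed x, y, z axes, in that order (R = Rz(yaw) Ry(pitch) Rx(roll)).
In Python, from bench import sensors, snapshot, r gives the robot as it stands. The module is installed in compiled form; this text tells all that it offers.
- The arm moves only by the tool drive_tool, never from a script. Its argument "moves" is one flat list of numbers, 6 for each row, row after row: the shift along the tool's x, y, z in cm, then the turn, a rotation vector about the tool's x, y, z in degrees. In form: [tx, ty, tz, wx, wy, wz, tx, ty, tz, wx, wy, wz, ...]. A call has 1 to 20 rows; each row shifts and turns the commanded pose from where the row before left it, along the tool's axes as they then stand; what a row does not reach is not made up. A row lasts 1/12 s, in which the tool goes at most 41.7 mm and 7.16 degrees, less where a joint would pass 70% of its speed; a pose out of reach is approached as far as the arm can. A call with a gripper value outside its range is refused whole. "hand" is the finger opening in cm, from 0 to 8.54, set as the call begins (left out, the last holds). The fingers move at their own pace and stop on an object; "grip_force" is the grip in N (left out, the last holds). Time passes only in rows, so rows that do not move let the fingers close. It gives the time, the measured TCP pose, the force and the opening at its end, in the units of the state.
- sensors.sense(): the state, without advancing time (a new reading comes with each control period).
- snapshot(name): name is "side" or "top" or "wrist"; returns a dict with "image" (400x640x3 uint8, red, green, blue), "z_map" (400x640 float32, mm along the optical axis (not along the pixel's ray), 0 where there is no reading), "camera_matrix" (3x3 intrinsics, pixels), "dist" ([k1, k2, p1, p2, k3] as OpenCV has them; the pictures are not rectified), "eye" and "orientation" of the camera in the world; the wrist camera has in their place "mount" (4x4, takes a point from camera to tool coordinates, whose origin is the TCP and whose axes are the tool frame's). Camera axes: x right, y down, z forward; pixel columns grow to the right and rows downward; lengths in mm; the calibration is good to about 2 mm. A picture is of the moment at which its call begins: read the wrist's pose just before it.
- r.hand_in(): hands the job in, once; it reports no verdict.
The state is a dict: "time": time; "joint_pos": joint angles; "qd": joint speeds; "joint_efforts": joint torques, N m; "tool_pos": TCP position; "tcp_rot": TCP orientation; "ft_force": force on the tool from outside, world axes, zero at the start; "wrist_torque": the same for the moment, N m; "finger_gap": finger opening in mm.
Only numpy, scipy, OpenCV 4.12 (cv2) and the standard library are available. Lean on these libraries where they do the work, as an engineer would, in place of code of your own. Each camera call takes 0.05 s, during which the arm holds its last target.

TASK

On the small optics board, first press both drop-in filter cells (orange pad and green pad) down until they are fully home in their holder, because the detector must be protected before any light is let through. Then take the attenuator slide by its T-shaped pull, draw it out against its return spring until its red pointer lines up with the red line of the brass index rider, and keep it there: finish while still holding the slide at the index, so that a reading can be taken. Leave the meter, the two little boxes and the hex key where they lie.

Things in the scene. Friction and masses are not known exactly. Their poses are not given: they have to be found in the camera images.
- optics_board: Aluminium board 210 (x) x 260 (y) x 12 mm, bolted down; origin: centre of its underside; its -x edge is the near one; the slide runs along its x. On it (board mm, z from bench): attenuator housing x 20..70, y 24..66, top z 94; two-cell filter holder x 22..68, y -76..8, top z 72; detector head y -95..-121, top z 70; laser tube on a v-block y 80..133, top z 59, all near x 45.
- amber_cell (a joint): Travel of the filter cell with the orange pad, m: 0 = 16 mm proud of the holder, 0.016 = fully home, silver shoulder on the holder. Starts 6 to 14 mm proud. Slides only straight down; a stiff fit (about 5 N friction) keeps it where it is left; 10 to 20 N on the pad drives it home to a firm stop.
- amber_cell_top (a point): Centre of the top face of the orange press pad (26 mm along the board's x, 12 mm along its y, 8 mm tall, on a silver 36 x 22 x 6 mm shoulder). Fully home it is 86 mm above the bench. It is the cell nearer the attenuator, at x 45, y -12 mm on the board.
- green_cell (a joint): Travel of the filter cell with the green pad, m; as for the amber cell.
- green_cell_top (a point): Centre of the top face of the green press pad, same size and heights as the orange one, 44 mm from it, at x 45, y -56 mm on the board.
- attenuator_slide (a joint): How far the attenuator slide is drawn out along the board's -x, m: 0 = home, 0.045 = end stop. A spring pulls it home with about 4 N at 0, rising to about 10 N at 0.045; let go, it runs home at once.
- pull_grip (a point): Point to grip: on the upright silver web of the slide's T-shaped pull, 52 mm above the bench. The web is 10 mm thick across the board's y and stands from 24 to 70 mm above the bench. The end flange (34 mm wide in y, top 78 mm above the bench) begins 16 mm from this point on its -x side; the housing is 44 mm off on the +x side. Pinch from above, a finger on each side in y.
- slide_pointer (a point): Tip of the small red pointer (a red line runs on from it across the silver foot of the slide), 26 mm above the bench, just in front of the flange; it moves with the slide, 28 mm from the grip point towards the board's -x and 11 mm towards its -y. With the slide home it is at x -52, y 34 mm on the board (and the grip point at x -24, y 45). The foot (38 x 18 mm, top 28 mm above the bench) lies under the grip point, on a rail 44 mm wide (y) whose top is 22 mm above the bench.
- index_mark (a point): Red line on the brass index rider that is clamped on the white scale beside the slide (scale lines 5 mm apart), 26 mm above the bench; it stands 24 to 40 mm out from the pointer's home place, fixed during the job. Its x axis is the board's x axis. The slide is at the mark when the pointer and this point have the same place along that axis.
- meter: Yellow hand meter, 85 x 50 x 32 mm, loose, lying behind the board; origin at the centre of its underside. Bystander.
- filter_box_a: Small closed salmon-coloured box, 45 x 55 x 21 mm, loose, behind the board; origin at the centre of its underside. Bystander.
- filter_box_b: Small closed cream-coloured box, 40 x 52 x 19 mm, loose, to the right of the board; origin at the centre of its underside. Bystander.
- loose_key: Black hex key, 93 x 31 x 6 mm, loose, lying on the near right part of the board; origin at the centre of its underside. Bystander.

How it is judged (in metres and radians):
On the way:
1. both filter cells are fully home (within 1.5 mm) while the slide is still home (value of joint each of amber_cell, green_cell above 0.0145 m and value of joint attenuator_slide below 0.004 m), for 0.2 s.
At the end, for the whole second after the job is handed in: The slide's pointer is within 4 mm of the index line along the slide's direction and at rest, held there by the gripper's fingers (contact force above 2 N) through the last second, and both filter cells are still home within 1.5 mm (value of joint each of amber_cell, green_cell above 0.0145 m and x of slide_pointer in the frame of index_mark between -0.004 and 0.004 m and velocity of joint attenuator_slide between -0.01 and 0.01 m/s and contact force between the fingers and attenuator_slide above 2 N); the arm keeps its last pose, push and grip.
It fails at once if the slide is drawn out more than 4 mm while a filter cell is not fully home (value of joint attenuator_slide above 0.004 m and not (value of joint each of amber_cell, green_cell above 0.0145 m)).
It fails at once if a bystander (meter, either box, hex key) is moved more than 20 mm (distance of any of meter, filter_box_a, filter_box_b, loose_key from where it was at the start of the episode above 0.02 m).
It also fails if it takes over 51 s, if anything falls off the work surface, if the arm or the gripper's body presses on something with over 40 N, if the wrist force passes 120 N, or if a joint passes its speed limit or range.

## Working session

There is one attempt and no reset: what is moved stays moved. The work goes in short steps, Python scripts to look and compute and a tool call to move; the robot and the scene stay as the last step left them, time stands still between calls to the robot, and variables do not carry over. Pictures are saved under pics/ and viewed, and the job is handed in when it is done.

Besides the shell and the picture viewer there is one more tool, called after "Emit:" as name(argument=value, ...), one argument or row to a line, values as JSON. drive_tool: Moves the arm, as the interface text tells. Its arguments: {"type":"object","properties":{"moves":{"type":"array","items":{"type":"number"}},"hand":{"type":"number"},"grip_force":{"type":"number"}},"required":["moves"]}

```bash
mkdir -p pics; cat > h.py <<'E'
import numpy as np,cv2,pickle
from bench import sensors,snapshot,r
def take(n,fn):
    s=sensors.sense(); d=snapshot(n); d['state']=s
    cv2.imwrite('pics/%s.png'%fn,d['image'][:,:,::-1]); pickle.dump(d,open(fn+'.pkl','wb')); return d
E
python3 - <<'E'
from h import *
print(sensors.sense())
for n in ['side','top','wrist']:
    d=take(n,n+'0'); print(n,d['camera_matrix'],d['dist'],d.get('eye'),d.get('orientation'),d.get('mount'))
E
```

```text
{'time': 0.0, 'joint_pos': array([-8.01236913e+01,  7.51744998e+00,  8.53298742e+01, -1.49494288e-04,
        8.72620008e+01, -4.89154262e+00]), 'qd': array([-0.09864292,  0.01875641, -0.00553482,  0.06273495, -0.02099346,
        0.10343387]), 'joint_efforts': array([-6.94971914e-04, -5.69380939e+01, -5.00566721e+01, -4.10541579e-04,
        1.44382918e-02,  1.96511974e-05]), 'tool_pos': array([ 152.88156536, -579.61664671,  230.21432536]), 'tcp_rot': array([-94.81329136,  89.89067492,  99.95456722]), 'ft_force': array([0.00713375, 0.15563586, 0.34753518]), 'wrist_torque': array([ 0.00736875, -0.02194517, -0.04429516]), 'finger_gap': 85.24899100074457}
side [[517.20243206   0.         317.76181807]
 [  0.         517.20243206 201.39761085]
 [  0.           0.           1.        ]] [-0.1047277  0.         0.         0.         0.       ] [136.85463367 147.53661805 881.54720014] [-150.20793641   -0.57451561  -82.645338  ] None
top [[398.88581552   0.         312.45777088]
 [  0.         398.88581552 197.02720446]
 [  0.           0.           1.        ]] [0.00701918 0.         0.         0.         0.        ] [406.6105459  217.71514348 963.98555063] [-1.67533702e+02  1.53029080e-01 -9.48809552e+01] None
wrist [[330.77255611   0.         317.38854647]
 [  0.         330.77255611 201.46774716]
 [  0.           0.           1.        ]] [-0.02598378  0.          0.          0.          0.        ] None None [[ 1.16248119e-03 -2.94409179e-01  9.55678756e-01 -1.43669226e+02]
 [ 9.99999289e-01  5.95525288e-04 -1.03293313e-03 -1.09418823e-01]
 [-2.65025871e-04  9.55679277e-01  2.94409662e-01 -7.53058443e+01]
 [ 0.00000000e+00  0.00000000e+00  0.00000000e+00  1.00000000e+00]]
```

View pics/side0.png

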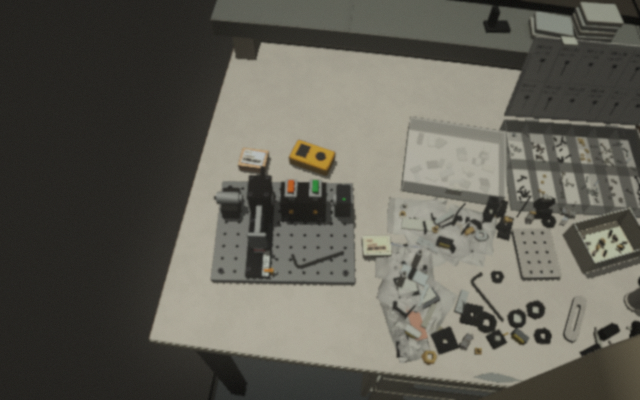

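View pics/top0.png

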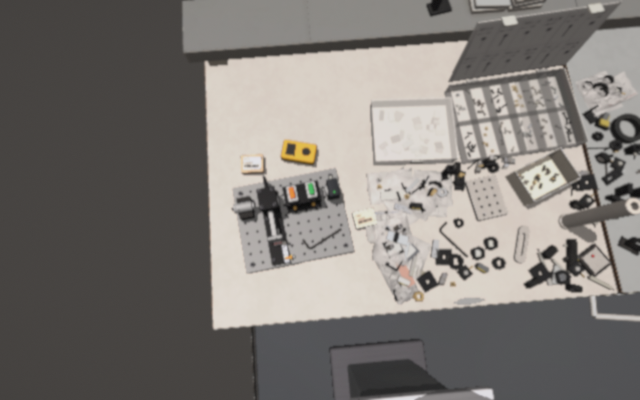

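```bash
python3 - <<'E'
import cv2
a=cv2.imread('pics/side0.png')[140:295,195:365]; cv2.imwrite('pics/s0c.png',cv2.resize(a,None,fx=4.5,fy=3.8,interpolation=cv2.INTER_CUBIC)[:600] if 0 else cv2.resize(a,None,fx=3.8,fy=3.8,interpolation=cv2.INTER_CUBIC))
a=cv2.imread('pics/top0.png')[130:280,220:390]; cv2.imwrite('pics/t0c.png',cv2.resize(a,None,fx=4,fy=4,interpolation=cv2.INTER_CUBIC))
E
```

```text
(no output)
```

View pics/s0c.png

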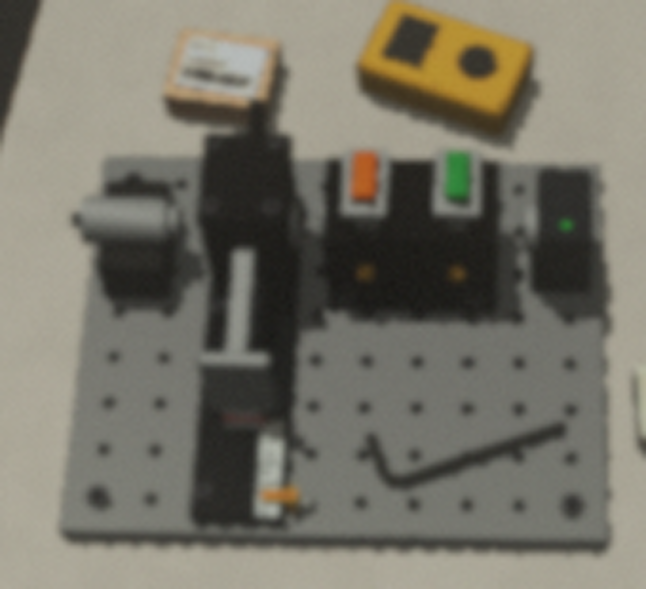

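View pics/t0c.png

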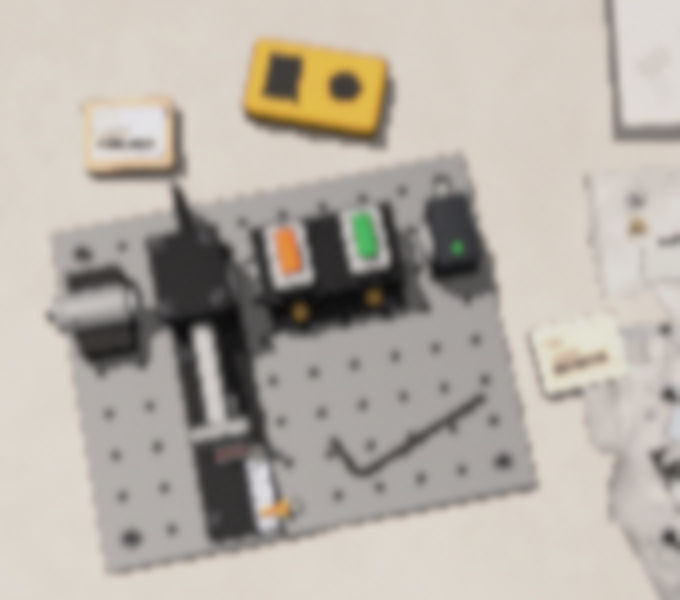

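```bash
cat >> h.py <<'E'
from scipy.spatial.transform import Rotation as Ro
def cam(d):
    if d.get('eye') is not None:
        return np.array(d['eye']),Ro.from_euler('xyz',d['orientation'],degrees=True).as_matrix()
    s=d['state'];R=Ro.from_euler('xyz',s['tcp_rot'],degrees=True).as_matrix();M=np.array(d['mount'])
    return R@M[:3,3]+s['tool_pos'],R@M[:3,:3]
def onz(d,px,z):
    e,R=cam(d);px=np.array(px,float).reshape(-1,1,2)
    u=cv2.undistortPoints(px,d['camera_matrix'],np.array(d['dist']))[:,0]
    v=np.c_[u,np.ones(len(u))]@R.T
    return e+v*((np.broadcast_to(z,len(u))-e[2])/v[:,2])[:,None]
def proj(d,P):
    e,R=cam(d);return cv2.projectPoints((np.array(P,float)-e)@R,np.zeros(3),np.zeros(3),d['camera_matrix'],np.array(d['dist']))[0][:,0]
def fit(B,W): # 2D rigid
    b=B.mean(0);w=W.mean(0);X=B-b;Y=W-w
    a=np.arctan2((X[:,0]*Y[:,1]-X[:,1]*Y[:,0]).sum(),(X*Y).sum())
    R=np.array([[np.cos(a),-np.sin(a)],[np.sin(a),np.cos(a)]]);return np.degrees(a),w-R@b,R
def load(n): return pickle.load(open(n+'.pkl','rb'))
E
python3 - <<'E'
from h import *
B=np.array([[105,130],[105,-130],[-105,-130],[-105,130]],float)
s=load('side0');t=load('top0')
S=np.array([[105,158],[600,165],[607,541],[63,531]])/3.8+[195,140]
T=np.array([[52,235],[462,155],[536,487],[107,572]])/4+[220,130]
for d,p in ((s,S),(t,T)):
    W=onz(d,p-0.4*0,12)[:,:2];a,o,R=fit(B,W);print(a,o,np.round(W-(B@R.T+o),1).tolist())
    for nm,xy in dict(am=(45,-12),gr=(45,-56),grip=(-24,45),ptr=(-52,34)).items(): print(nm,np.round(R@xy+o,1))
E
```

```text
6.66566167792828 [563.65092573 255.16898689] [[-1.4, -1.0], [-1.3, 0.7], [1.0, 2.1], [1.8, -1.8]]
am [609.7 248.5]
gr [614.8 204.8]
grip [534.6 297.1]
ptr [508.1 282.9]
6.426435094320614 [565.20775003 255.29243587] [[-1.0, -1.2], [-0.8, 1.4], [0.3, 1.1], [1.6, -1.3]]
am [611.3 248.4]
gr [616.2 204.7]
grip [536.3 297.3]
ptr [509.7 283.3]
```

```bash
python3 - <<'E'
from h import *
s=sensors.sense();R=Ro.from_euler('xyz',s['tcp_rot'],degrees=True).as_matrix();print(R.round(3))
a=np.radians(6.5)
for sg in (1,-1):
    y=sg*np.array([-np.sin(a),np.cos(a),0]);x=np.array([0,0,-1.]);T=np.c_[x,y,np.cross(x,y)]
    print(T.round(3),Ro.from_matrix(R.T@T).as_rotvec(degrees=True))
P=np.array([563,255,280]);print(R.T@(P-s['tool_pos']))
E
```

```text
[[-0.     0.255 -0.967]
 [ 0.001 -0.967 -0.255]
 [-1.    -0.001 -0.   ]]
[[ 0.    -0.113  0.994]
 [ 0.     0.994  0.113]
 [-1.     0.     0.   ]] [-1.71729121e+02 -1.24548677e-01  3.18114600e-07]
[[ 0.     0.113 -0.994]
 [ 0.    -0.994 -0.113]
 [-1.    -0.    -0.   ]] [8.27083478e+00 2.11903018e-07 8.29645684e-02]
[ -48.46156249 -702.67617502 -609.35567297]
```

View pics/wrist0.png

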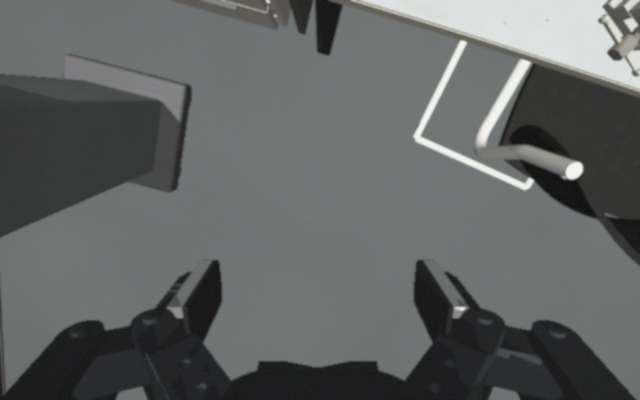

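```bash
python3 - <<'E'
from h import *
d=load('top0');z=d['z_map']
e,R=cam(d)
v,u=np.mgrid[0:400:2,0:640:2];p=np.c_[u.ravel(),v.ravel()].astype(float)
n=np.c_[cv2.undistortPoints(p[:,None],d['camera_matrix'],np.array(d['dist']))[:,0],np.ones(len(p))]
W=(n*z[::2,::2].ravel()[:,None])@R.T+e
m=(z[::2,::2].ravel()>0)&(W[:,2]>60)&(W[:,0]<750)
for w in W[m][::25]: print(w.round(0).tolist(),end=' ')
E
```

```text
[684.0, 480.0, 647.0] [736.0, 479.0, 582.0] [719.0, 479.0, 600.0] [702.0, 480.0, 619.0] [687.0, 480.0, 635.0] [743.0, 480.0, 564.0] [720.0, 480.0, 590.0] [696.0, 478.0, 617.0] [677.0, 480.0, 639.0] [730.0, 480.0, 570.0] [701.0, 479.0, 605.0] [677.0, 480.0, 634.0] [731.0, 480.0, 563.0] [699.0, 480.0, 601.0] [673.0, 481.0, 633.0] [725.0, 480.0, 563.0] [689.0, 479.0, 609.0] [660.0, 480.0, 645.0] [708.0, 480.0, 579.0] [674.0, 481.0, 623.0] [729.0, 481.0, 547.0] [689.0, 480.0, 600.0] [655.0, 480.0, 644.0] [705.0, 479.0, 573.0] [666.0, 480.0, 625.0] [718.0, 480.0, 552.0] [673.0, 481.0, 612.0] [729.0, 480.0, 532.0] [681.0, 481.0, 597.0] [741.0, 481.0, 510.0] [686.0, 480.0, 587.0] [645.0, 480.0, 643.0] [690.0, 480.0, 578.0] [648.0, 480.0, 636.0] [694.0, 480.0, 568.0] [649.0, 482.0, 632.0] [694.0, 480.0, 565.0] [646.0, 480.0, 633.0] [691.0, 480.0, 564.0] [643.0, 481.0, 635.0] [687.0, 480.0, 567.0] [637.0, 480.0, 640.0] [682.0, 480.0, 570.0] [750.0, 481.0, 466.0] [674.0, 480.0, 580.0] [737.0, 480.0, 481.0] [666.0, 480.0, 589.0] [726.0, 481.0, 494.0] [654.0, 479.0, 604.0] [709.0, 481.0, 516.0] 
[... 13731 characters left out ...]
5.0, 480.0, 589.0] [328.0, 480.0, 514.0] [303.0, 480.0, 403.0] [262.0, 479.0, 220.0] [343.0, 481.0, 584.0] [326.0, 479.0, 512.0] [299.0, 481.0, 394.0] [254.0, 480.0, 199.0] [340.0, 480.0, 580.0] [321.0, 480.0, 498.0] [291.0, 481.0, 370.0] [243.0, 479.0, 167.0] [336.0, 480.0, 572.0] [317.0, 480.0, 491.0] [287.0, 480.0, 366.0] [237.0, 479.0, 157.0] [334.0, 480.0, 568.0] [314.0, 479.0, 489.0] [283.0, 481.0, 358.0] [231.0, 480.0, 144.0] [332.0, 479.0, 568.0] [311.0, 480.0, 483.0] [279.0, 480.0, 353.0] [225.0, 479.0, 135.0] [329.0, 479.0, 564.0] [308.0, 480.0, 479.0] [275.0, 480.0, 346.0] [218.0, 479.0, 121.0] [327.0, 480.0, 561.0] [305.0, 480.0, 474.0] [270.0, 481.0, 338.0] [211.0, 480.0, 107.0]
```

Emit:
drive_tool(
  moves=[-0.2,-2.7,-2.34,0,0,0,-0.2,-2.7,-2.34,0,0,0,-0.2,-2.7,-2.34,0,0,0,-0.2,-2.7,-2.34,0,0,0,-0.2,-2.7,-2.34,0,0,0,-0.2,-2.7,-2.34,0,0,0,-0.2,-2.7,-2.34,0,0,0,-0.2,-2.7,-2.34,0,0,0,-0.2,-2.7,-2.34,0,0,0,-0.2,-2.7,-2.34,0,0,0,-0.2,-2.7,-2.34,0,0,0,-0.2,-2.7,-2.34,0,0,0,-0.2,-2.7,-2.34,0,0,0,-0.2,-2.7,-2.34,0,0,0,-0.2,-2.7,-2.34,0,0,0,-0.2,-2.7,-2.34,0,0,0,-0.2,-2.7,-2.34,0,0,0,-0.2,-2.7,-2.34,0,0,0],
  hand=0,
  grip_force=60,
)

```text
time: 1.65
tool_pos: [436.7, -1.0, 267.3]
tcp_rot: [134.7, 90.0, -30.5]
ft_force: [1.9, -0.7, -0.9]
finger_gap: 0.2
```

Emit:
drive_tool(
  moves=[0,-2.7,-2.34,0,0,0,0,-2.7,-2.34,0,0,0,0,-2.7,-2.34,0,0,0,0,-2.7,-2.34,0,0,0,0,-2.7,-2.34,0,0,0,0,-2.7,-2.34,0,0,0,0,-2.7,-2.34,0,0,0,0,-2.7,-2.34,0,0,0,0,0,0,4.1,0,0,0,0,0,4.17,0,0.08,0,0,0,0,0,0,0,0,0,0,0,0],
)

```text
time: 2.65
tool_pos: [562.1, 253.8, 266.8]
tcp_rot: [62.6, 89.9, -110.8]
ft_force: [-0.4, 0.3, 0.5]
finger_gap: -0.0
```

```bash
python3 - <<'E'
from h import *
d=take('wrist','w1');s=d['state'];print(s['time'],s['tool_pos'],s['tcp_rot'],s['ft_force'],s['finger_gap'])
E
```

```text
2.65 [562.11238272 253.76734955 266.77311913] [  62.59625335   89.89711181 -110.76809013] [-0.43763017  0.30387407  0.47207185] -0.013911910697360978
```

View pics/w1.png

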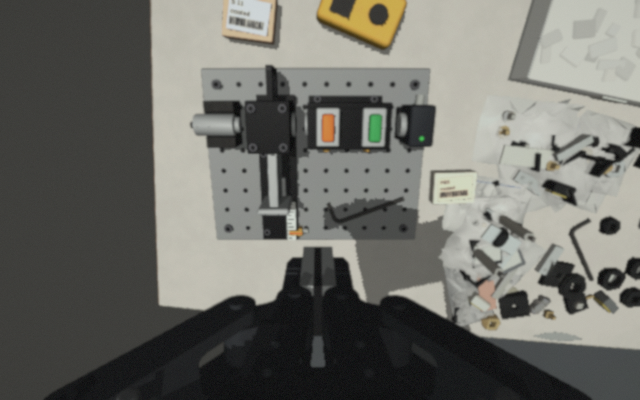

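```bash
python3 - <<'E'
from h import *
d=load('w1')
B=np.array([[105,130],[105,-130],[-105,130]],float)
W=onz(d,[[202,69],[430,69],[217,239]],12)[:,:2];a,o,R=fit(B,W);print(a,o,np.round(W-(B@R.T+o),1).tolist())
hsv=cv2.cvtColor(d['image'],cv2.COLOR_RGB2HSV)
z=d['z_map'];e,Rc=cam(d)
for nm,lo,hi in (('or',(5,150,120),(16,255,255)),('gr',(50,130,80),(75,255,255))):
    m=cv2.inRange(hsv,lo,hi); n,l,st,c=cv2.connectedComponentsWithStats(m); i=1+np.argmax(st[1:,4])
    px=c[i]; zz=np.median(z[l==i]); 
    pc=np.r_[cv2.undistortPoints(px.reshape(1,1,2),d['camera_matrix'],np.array(d['dist']))[0,0],1]*zz
    P=Rc@pc+e; print(nm,st[i],px,P, 'board',R.T@(P[:2]-o))
t=load('top0')
cv2.imwrite('pics/w1c.png',cv2.resize(d['image'][60:245,190:440,::-1],None,fx=3.2,fy=3.2,interpolation=cv2.INTER_CUBIC))
E
```

```text
6.520982943049189 [566.2464998  256.06346578] [[-0.7, -1.2], [-0.4, 1.4], [1.2, -0.2]]
or [323 115  11  26 267] [327.72284644 127.55805243] [613.20668317 250.25605364  96.63130511] board [ 45.99683576 -11.10297071]
gr [370 116  11  25 245] [374.64081633 127.93877551] [618.04302775 207.04671402  97.83486822] board [ 45.89473254 -54.58200973]
```

View pics/w1c.png

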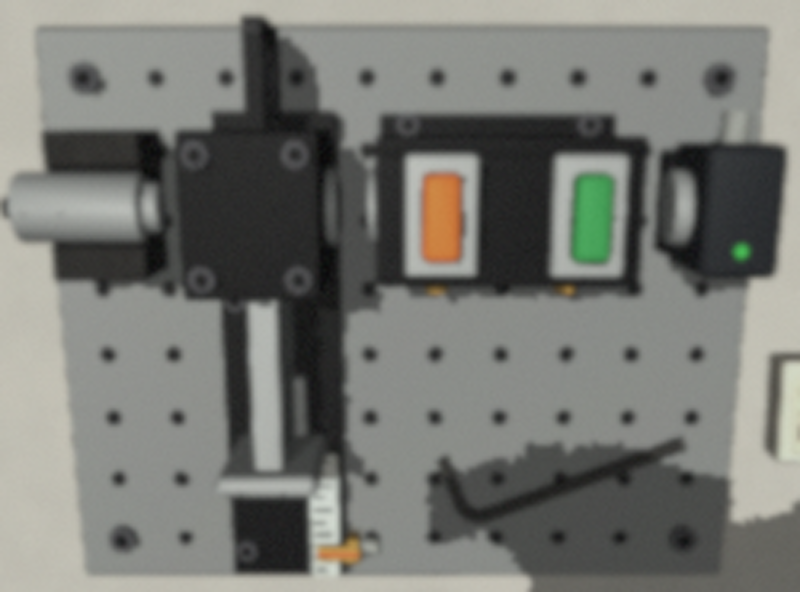

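Emit:
drive_tool(
  moves=[0,0.5,-2.5,0,0,0,0,0.5,-2.5,0,0,0,3.5,0,0,0,0,0,3.5,0,0,0,0,0,3.5,0,0,0,0,0,3.5,0,0,0,0,0,1.7,0,0,0,0,0,0.3,0,0,0,0,0,0,0,0,0,0,0],
)

```text
time: 3.45
tool_pos: [612.1, 248.5, 106.0]
tcp_rot: [34.4, 89.8, -139.0]
ft_force: [0.8, -0.2, 0.2]
finger_gap: -0.5
```

Emit:
drive_tool(
  moves=[0.3,0,0,0,0,0,0.3,0,0,0,0,0,0.2,0,0,0,0,0,0.2,0,0,0,0,0,0.2,0,0,0,0,0],
)

```text
time: 3.87
tool_pos: [613.7, 249.5, 96.2]
tcp_rot: [145.4, 89.9, -28.1]
ft_force: [-0.4, -0.2, -0.5]
finger_gap: -0.3
```

Emit:
drive_tool(
  moves=[0.2,0,0,0,0,0,0.2,0,0,0,0,0,0.2,0,0,0,0,0],
)

```text
time: 4.12
tool_pos: [613.6, 249.4, 90.1]
tcp_rot: [138.0, 89.9, -35.5]
ft_force: [-0.2, -0.0, 4.6]
finger_gap: -0.1
```

Emit:
drive_tool(
  moves=[0.2,0,0,0,0,0,0.1,0,0,0,0,0],
)

```text
time: 4.28
tool_pos: [613.6, 249.4, 86.8]
tcp_rot: [136.6, 89.9, -36.9]
ft_force: [-0.1, -0.0, 3.9]
finger_gap: 0.2
```

Emit:
drive_tool(
  moves=[0.1,0,0,0,0,0,0,0,0,0,0,0],
)

```text
time: 4.45
tool_pos: [613.7, 249.4, 86.1]
tcp_rot: [137.6, 89.9, -35.9]
ft_force: [-1.0, -0.8, 6.4]
finger_gap: 0.1
```

Emit:
drive_tool(
  moves=[0.1,0,0,0,0,0,0,0,0,0,0,0],
)

```text
time: 4.62
tool_pos: [613.7, 249.4, 86.0]
tcp_rot: [140.6, 89.9, -32.9]
ft_force: [-4.6, -1.3, 12.0]
finger_gap: -0.1
```

Emit:
drive_tool(
  moves=[0.1,0,0,0,0,0,0,0,0,0,0,0],
)

```text
time: 4.78
tool_pos: [613.8, 249.4, 86.0]
tcp_rot: [146.3, 89.9, -27.2]
ft_force: [-7.7, -2.3, 17.9]
finger_gap: 0.1
```

Emit:
drive_tool(
  moves=[0.1,0,0,0,0,0,0,0,0,0,0,0],
)

```text
time: 4.95
tool_pos: [613.8, 249.5, 85.9]
tcp_rot: [147.6, 89.9, -25.9]
ft_force: [-11.0, -4.1, 24.0]
finger_gap: 0.0
```

Emit:
drive_tool(
  moves=[-1.2,0,0,0,0,0,-1.5,0,0,0,0,0,0,2.2,0,0,0,0,0,2.15,0,0,0,0,0,0,0,0,0,0,0.4,0,0,0,0,0,0.4,0,0,0,0,0,0.3,0,0,0,0,0],
)

```text
time: 5.62
tool_pos: [617.6, 206.6, 97.6]
tcp_rot: [55.9, 89.9, -117.6]
ft_force: [-0.3, -0.7, 0.6]
finger_gap: 0.0
```

Emit:
drive_tool(
  moves=[0.2,0,0,0,0,0,0.2,0,0,0,0,0,0.2,0,0,0,0,0],
)

```text
time: 5.87
tool_pos: [617.6, 206.7, 92.4]
tcp_rot: [58.8, 89.9, -114.7]
ft_force: [-4.4, -1.0, 5.5]
finger_gap: 0.1
```

Emit:
drive_tool(
  moves=[0.2,0,0,0,0,0,0.2,0,0,0,0,0,0.2,0,0,0,0,0],
)

```text
time: 6.12
tool_pos: [617.6, 206.7, 86.5]
tcp_rot: [59.5, 89.9, -113.9]
ft_force: [-3.2, 0.4, 5.1]
finger_gap: -0.0
```

Emit:
drive_tool(
  moves=[0.2,0,0,0,0,0,0,0,0,0,0,0],
)

```text
time: 6.28
tool_pos: [617.7, 206.7, 86.0]
tcp_rot: [71.4, 89.9, -102.1]
ft_force: [-9.4, -2.0, 14.3]
finger_gap: -0.0
```

Emit:
drive_tool(
  moves=[0.1,0,0,0,0,0,0.1,0,0,0,0,0,0,0,0,0,0,0],
)

```text
time: 6.53
tool_pos: [617.8, 206.7, 85.8]
tcp_rot: [91.2, 89.9, -82.2]
ft_force: [-15.7, -2.8, 26.0]
finger_gap: -0.5
```

Emit:
drive_tool(
  moves=[-3.5,0,0,0,0,0,-3.7,0,0,0,0,0,-3.7,0,0,0,0,0,0,-3.3,2.3,0,0,0,0,-3.3,2.3,0,0,0,0,-3.3,2.4,0,0,0,0,0,0,0,0,0,0,0,0,0,0,0],
  hand=8.5,
)

```text
time: 7.2
tool_pos: [535.7, 298.7, 191.1]
tcp_rot: [85.8, 89.9, -87.5]
ft_force: [0.3, 0.2, -0.1]
finger_gap: 84.6
```

```bash
python3 - <<'E'
from h import *
d=take('wrist','w2');s=d['state'];print(s['time'],s['tool_pos'],s['tcp_rot'],s['ft_force'],s['finger_gap'])
cv2.imwrite('pics/w2c.png',cv2.resize(d['image'][0:300,150:550,::-1],None,fx=2,fy=2,interpolation=cv2.INTER_CUBIC))
E
```

```text
7.2 [535.72425669 298.69685586 191.09554141] [ 85.75004905  89.92846497 -87.50781497] [ 0.2998149   0.23150265 -0.12877388] 84.62091371664977
```

View pics/w2c.png

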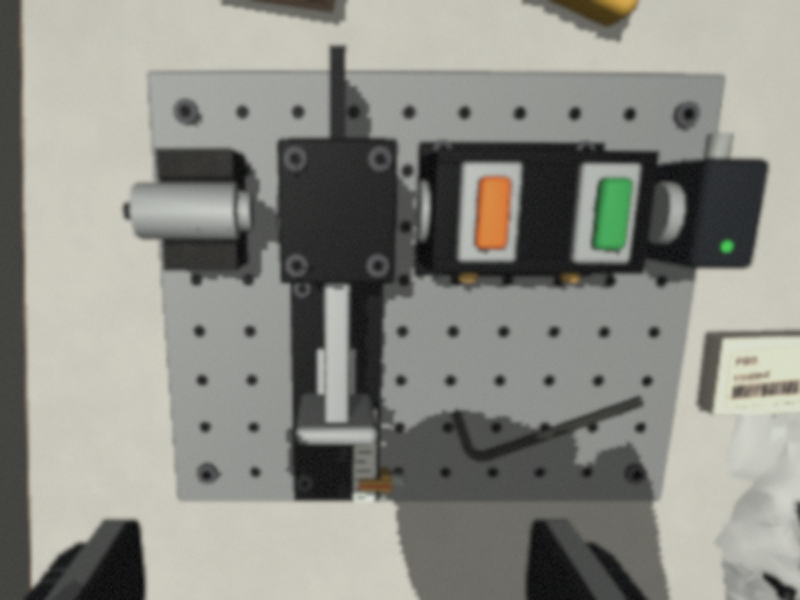

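```bash
python3 - <<'E'
from h import *
d=load('w2');f=lambda p:np.array(p,float)/2+[150,0]-0.25
B=np.array([[105,130],[105,-130],[-105,-130],[-105,130]],float)
W=onz(d,f([[148,72],[724,75],[660,500],[178,500]]),12)[:,:2];a,o,R=fit(B,W);print(a,o,np.round(W-(B@R.T+o),1).tolist())
b=lambda p,z:((onz(d,f(p),z)[:,:2]-o)@R).round(1).tolist()
print('web top',b([[323,290],[349,290],[325,420],[348,420]],70))
print('flange top',b([[297,430],[377,432],[297,443],[377,444]],78))
print('rider',b([[360,486],[392,486],[376,481],[376,492]],28))
for n,p in dict(grip=(-24,45),am=(45,-12),gr=(45,-56)).items(): print(n,R@p+o)
E
```

```text
6.69682649166351 [566.71472223 256.90019748] [[-0.5, -1.1], [-0.8, 0.9], [0.6, 0.5], [0.7, -0.4]]
web top [[15.0, 50.3], [15.0, 40.0], [-39.6, 49.7], [-39.5, 40.0]]
flange top [[-41.2, 61.1], [-42.1, 28.2], [-46.9, 61.2], [-47.3, 28.1]]
rider [[-88.8, 32.8], [-88.8, 16.7], [-86.1, 24.8], [-92.1, 24.7]]
grip [537.63076387 298.79438999]
am [612.80708091 250.22977988]
gr [617.9381729  206.52998703]
```

Emit:
drive_tool(
  moves=[3.5,-0.05,-0.2,0,0,0,3.5,0,0,0,0,0,3.5,0,0,0,0,0,3.0,0,0,0,0,0,1.5,0,0,0,0,0,0.6,0,0,0,0,0,0,0,0,0,0,0],
)

```text
time: 7.83
tool_pos: [538.6, 295.5, 32.9]
tcp_rot: [38.6, 89.7, -135.0]
ft_force: [-0.4, -0.5, 0.7]
finger_gap: 85.0
```

```bash
python3 - <<'E'
from h import *
d=take('wrist','w3');s=d['state'];print(s['time'],s['tool_pos'],s['tcp_rot'],s['ft_force'],s['finger_gap'])
E
```

```text
7.8333 [538.62394364 295.45052654  32.90651685] [  38.62007459   89.74343772 -134.95814757] [-0.35226878 -0.45077469  0.6907981 ] 84.976897546954
```

View pics/w3.png

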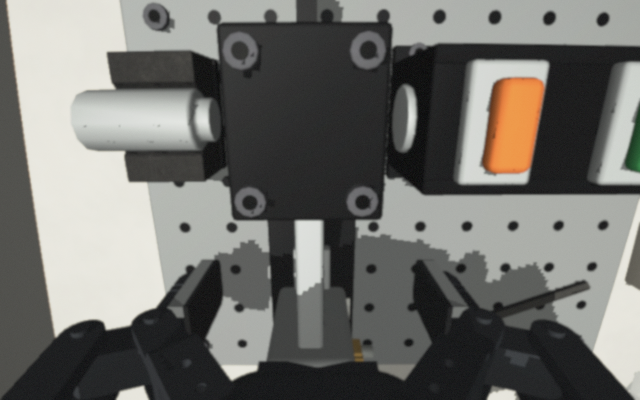

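Emit:
drive_tool(
  moves=[-0.15,-0.3,-0.1,0,0,0,0,0,0,0,0,0],
)

```text
time: 8.05
tool_pos: [542.0, 301.2, 39.4]
tcp_rot: [-179.4, 89.8, 7.1]
ft_force: [1.1, 0.1, 0.6]
finger_gap: 85.3
```

Emit:
drive_tool(
  moves=[0,0,0,0,0,0,0,0,0,0,0,0,0,0,0,0,0,0,0,0,0,0,0,0,0,0,0,0,0,0,0,0,0,0,0,0,0,0,0,0,0,0,0,0,0,0,0,0],
  hand=0,
  grip_force=60,
)

```text
time: 8.72
tool_pos: [540.0, 298.7, 36.9]
tcp_rot: [81.2, 89.8, -92.3]
ft_force: [-2.3, -7.7, 4.6]
finger_gap: 9.4
```

```bash
python3 - <<'E'
from h import *
for n in('wrist','side','top'):
    d=take(n,n+'4');s=d['state'];print(s['time'],s['tool_pos'],s['ft_force'],s['wrist_torque'],s['finger_gap'])
a=cv2.imread('pics/side4.png')[140:295,195:365]; b=cv2.imread('pics/wrist4.png')
cv2.imwrite('pics/s4c.png',cv2.resize(a,None,fx=3.8,fy=3.8,interpolation=cv2.INTER_CUBIC))
E
```

```text
8.7167 [540.02286625 298.69510567  36.88261378] [-2.29721269 -7.73138105  4.57986902] [-0.913239    0.20302853  0.07504902] 9.35620340400759
8.7667 [540.00883643 298.66610936  36.86782283] [-1.30582925 -7.77295525  5.15090294] [-0.87360172  0.12974944  0.13605881] 9.232752334529618
8.8167 [540.03260978 298.69129389  36.87039936] [ 0.14247237 -7.8843142   4.31836127] [-0.85820438  0.16374132  0.07036303] 9.088718655167028
```

View pics/wrist4.png

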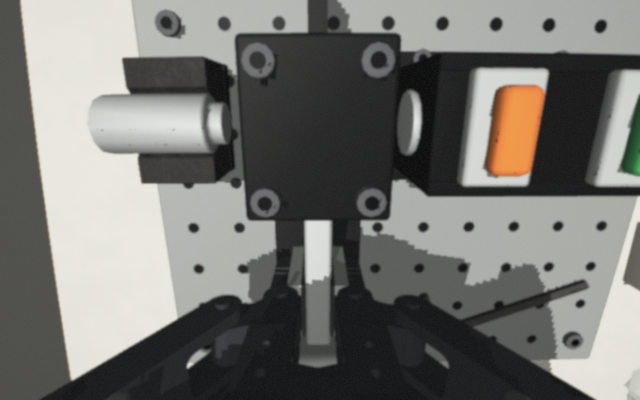

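View pics/s4c.png

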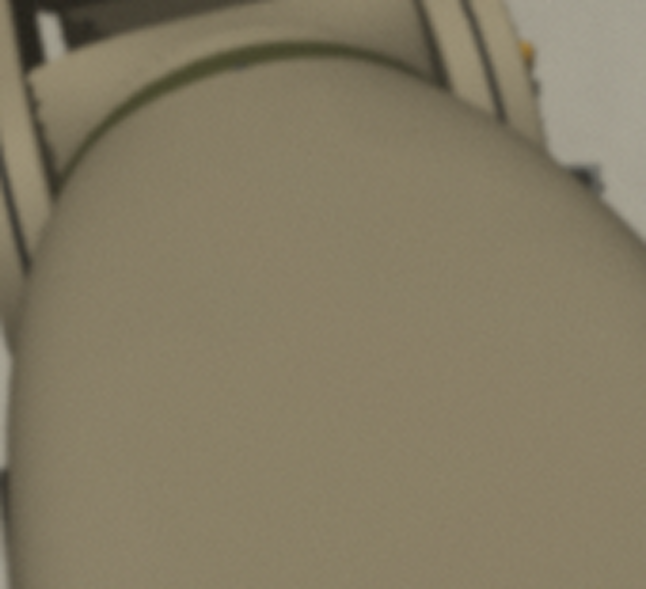

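```bash
python3 - <<'E'
import cv2,numpy as np
A=[]
for f,(u,v) in dict(w2=(335,238),w1=(292,232),top0=(287,255),side0=(265,268)).items():
    n={'w2':'pics/w2.png','w1':'pics/w1.png','top0':'pics/top0.png','side0':'pics/side0.png'}[f]
    import os
    if f in('w1','w2'):
        import pickle; im=pickle.load(open(f+'.pkl','rb'))['image'][:,:,::-1]
    else: im=cv2.imread(n)
    a=im[v-18:v+17,u-24:u+24]; a=np.clip(a.astype(float)*1.4,0,255).astype(np.uint8)
    A.append(cv2.resize(a,None,fx=8,fy=8,interpolation=cv2.INTER_NEAREST))
cv2.imwrite('pics/rid.png',np.vstack([np.hstack(A[:2]),np.hstack(A[2:])]))
E
```

```text
(no output)
```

View pics/rid.png

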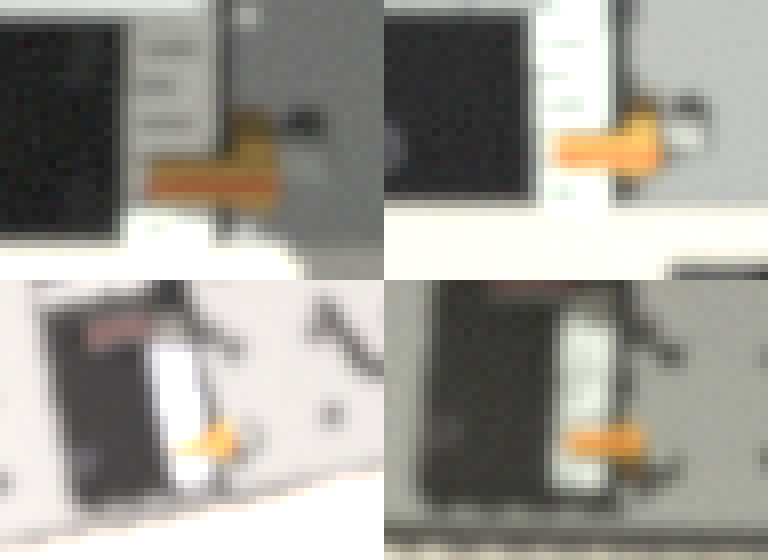

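```bash
python3 - <<'E'
from h import *
B4=np.array([[105,130],[105,-130],[-105,-130],[-105,130]],float)
def go(n,C,B,L,extra=()):
    d=load(n);W=onz(d,C,12)[:,:2];a,o,R=fit(B,W)
    b=lambda p,z:((onz(d,[p],z)[:,:2]-o)@R).round(1)[0]
    print(n,'rider',b(L,26),[b(p,27) for p in extra])
go('w2',np.array([[148,72],[724,75],[660,500],[178,500]])/2.+[149.75,-.25],B4,(337.4,242.5))
go('w1',[[202,69],[430,69],[217,239]],B4[[0,1,3]],(295.1,232.9))
go('top0',np.array([[52,235],[462,155],[536,487],[107,572]])/4+[219.6,129.6],B4,(289,256.9),[(277.3,243.1)])
go('side0',np.array([[105,158],[600,165],[607,541],[63,531]])/3.8+[194.6,139.6],B4,(268.1,269.5),[(259.4,250.5)])
E
```

```text
w2 rider [-89.4  25. ] []
w1 rider [-89.1  26.1] []
top0 rider [-88.5  23.1] [array([-51.7,  44.1])]
side0 rider [-88.2  25.7] [array([-52. ,  43.4])]
```

Emit:
drive_tool(
  moves=[0,0,0.3,0,0,0,0,0,0.3,0,0,0,0,0,0.3,0,0,0,0,0,0.3,0,0,0,0,0,0.3,0,0,0,0,0,0.3,0,0,0,0,0,0.3,0,0,0,0,0,0.3,0,0,0,0,0,0.3,0,0,0,0,0,0.3,0,0,0,0,0,0.3,0,0,0,0,0,0.3,0,0,0,0,0,0,0,0,0,0,0,0,0,0,0,0,0,0,0,0,0,0,0,0,0,0,0],
)

```text
time: 10.2
tool_pos: [505.9, 294.7, 36.9]
tcp_rot: [131.2, 89.8, -42.3]
ft_force: [9.5, -5.6, -3.4]
finger_gap: 9.4
```

```bash
python3 - <<'E'
from h import *
for n in('wrist','top'):
    d=take(n,n+'5');s=d['state'];print(s['time'],s['tool_pos'],s['ft_force'],s['finger_gap'])
    a=np.radians(6.6);print(-(s['tool_pos']-[540.02,298.69,0])[:2]@[np.cos(a),np.sin(a)])
cv2.imwrite('pics/t5c.png',cv2.resize(d['image'][130:280,220:390,::-1],None,fx=4,fy=4,interpolation=cv2.INTER_CUBIC))
E
```

```text
10.2 [505.92077683 294.72139159  36.87363015] [ 9.46958395 -5.62469024 -3.40300291] 9.373554583594117
34.32938017114321
10.25 [505.95232151 294.74254789  36.89397239] [ 8.72222476 -6.93132066 -4.50566433] 9.238553768314357
34.29561289379267
```

View pics/wrist5.png

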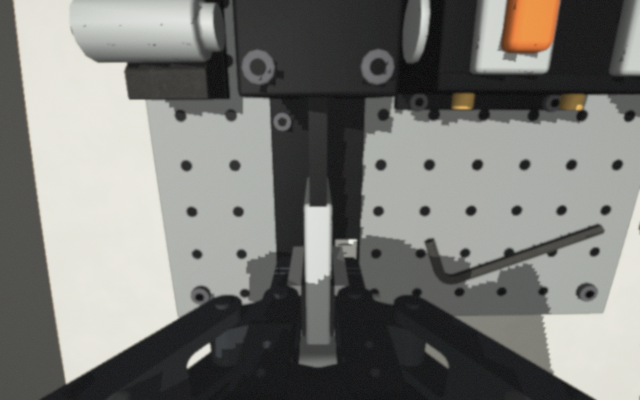

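View pics/t5c.png

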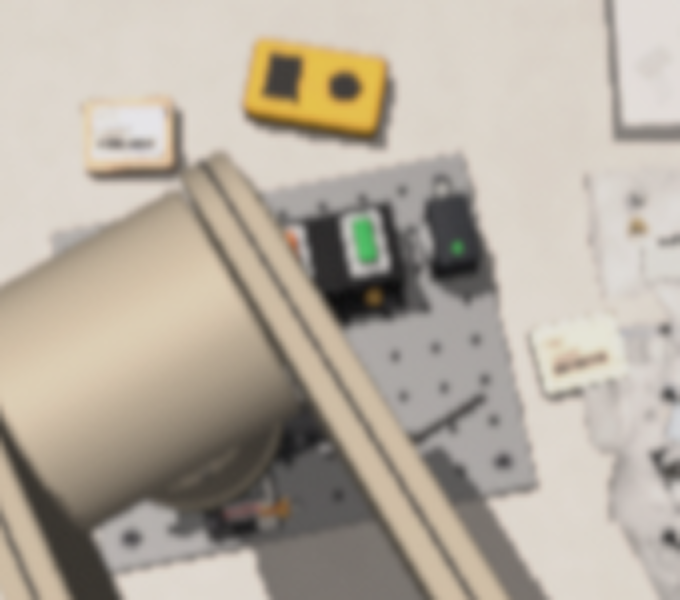

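```bash
python3 - <<'E'
from h import *
d=load('top5')
a=np.clip(d['image'][238:278,260:308].astype(float)*2,0,255).astype(np.uint8)[:,:,::-1]
cv2.imwrite('pics/t5z.png',cv2.resize(a,None,fx=14,fy=14,interpolation=cv2.INTER_NEAREST))
E
```

```text
(no output)
```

View pics/t5z.png

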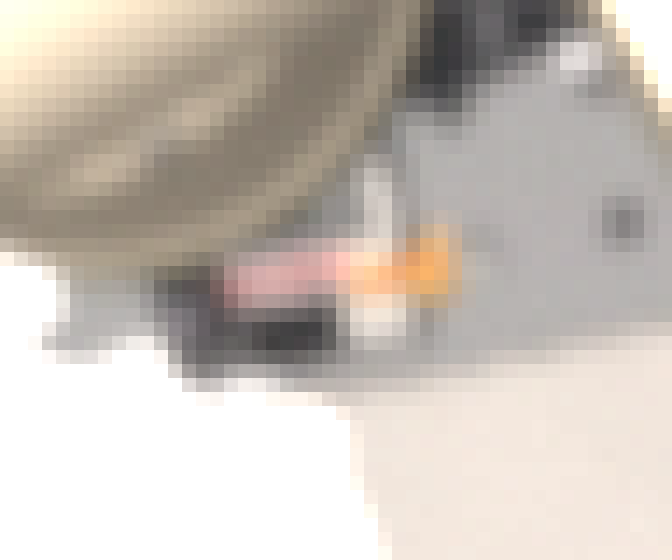

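Emit:
drive_tool(
  moves=[0,0,0.12,0,0,0,0,0,0.13,0,0,0,0,0,0,0,0,0,0,0,0,0,0,0,0,0,0,0,0,0,0,0,0,0,0,0],
)

```text
time: 10.8
tool_pos: [503.5, 294.4, 36.9]
tcp_rot: [132.9, 89.8, -40.7]
ft_force: [9.8, -5.7, -3.3]
finger_gap: 9.1
```

```bash
python3 - <<'E'
from h import *
for n in('wrist','top'):
    d=take(n,n+'6');s=d['state'];print(s['time'],s['tool_pos'],s['ft_force'],s['finger_gap'])
    a=np.radians(6.6);print(-(s['tool_pos']-[540.02,298.69,0])[:2]@[np.cos(a),np.sin(a)])
a=np.clip(d['image'][238:278,260:308].astype(float)*2,0,255).astype(np.uint8)[:,:,::-1]
z=cv2.resize(a,None,fx=8,fy=8,interpolation=cv2.INTER_NEAREST)
w=load('wrist6')['image'][:320,120:520,::-1]
cv2.imwrite('pics/z6.png',np.hstack([z,w]))
im=d['image'].astype(int);m=(im[...,0]-im[...,1]>15)&(im[...,0]-im[...,1]<120)
B4=np.array([[105,130],[105,-130],[-105,-130],[-105,130]],float)
t=load('top0');A,o,R=fit(B4,onz(t,np.array([[52,235],[462,155],[536,487],[107,572]])/4+[219.6,129.6],12)[:,:2])
for v in range(252,264):
  for u in range(274,294):
    c=im[v,u]
    if c[0]-c[1]>22:
      b=(onz(d,[[u,v]],27)[0,:2]-o)@R; print((u,v),c.tolist(),b.round(1).tolist())
E
```

```text
10.8 [503.529112   294.4477178   36.89778414] [ 9.8464309  -5.72377495 -3.27281583] 9.053243111580594
36.736650159549804
10.85 [503.53469307 294.45183829  36.88267038] [ 9.23969868 -6.64944745 -3.99850816] 9.298759651753556
36.730632482694055
(290, 255) [111, 87, 62] [-84.7, 19.9]
(291, 255) [115, 92, 69] [-85.2, 17.7]
(288, 256) [112, 86, 69] [-86.1, 24.9]
(289, 256) [112, 80, 53] [-86.6, 22.7]
(290, 256) [121, 87, 53] [-87.0, 20.4]
(291, 256) [120, 90, 60] [-87.5, 18.1]
(285, 257) [123, 99, 81] [-87.0, 32.2]
(286, 257) [129, 101, 75] [-87.5, 29.9]
(287, 257) [127, 95, 70] [-87.9, 27.6]
(288, 257) [122, 86, 61] [-88.4, 25.4]
(289, 257) [121, 85, 53] [-88.8, 23.1]
(290, 257) [125, 89, 52] [-89.3, 20.8]
(291, 257) [120, 89, 58] [-89.7, 18.5]
(284, 258) [114, 91, 84] [-88.8, 34.9]
(285, 258) [119, 94, 77] [-89.3, 32.6]
(286, 258) [125, 98, 76] [-89.7, 30.4]
(287, 258) [125, 97, 77] [-90.2, 28.1]
(288, 258) [119, 93, 71] [-90.6, 25.8]
(289, 258) [116, 89, 64] [-91.1, 23.5]
(290, 258) [115, 88, 57] [-91.6, 21.2]
(291, 258) [111, 87, 60] [-92.0, 18.9]
```

View pics/z6.png

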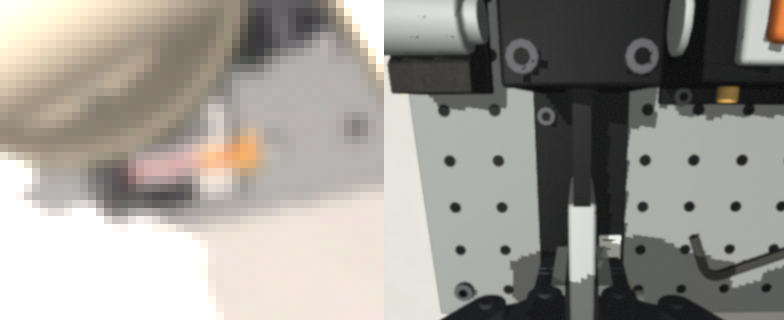

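```bash
python3 - <<'E'
from bench import r
print(r.hand_in())
E
```

```text
the job is handed in; nothing more can be done
None
```

I pressed both filter cells home, then drew the attenuator slide out to the index and handed the job in at about 11 s, with the gripper still holding the slide.

- **Filter cells:** each pad came to a firm stop at about 86 mm above the bench, the orange at 24 N and the green at 26 N, both before I touched the slide.
- **Slide:** I pinched the web (opening about 9 mm, 60 N grip) and pulled it 36.7 mm by the measured tool position. The four views put the index line 36.2 to 37.4 mm from the pointer's home place.
- **Pointer:** the last top picture shows the pointer's red line running straight into the rider's line. That is good to about 1 mm, because one pixel is about 2.3 mm.
- **Hold:** the wrist felt about 9.5 N of spring pull with the arm at rest, and the wrist view showed no slip of the web in the fingers.
- **Bystanders:** in the top and wrist pictures I saw no sign that the meter, boxes or hex key had moved, but I did not measure them, and the arm hid part of the key from above.
- **Limits of the checks:** the arm hid the slide from the side camera at the end. I did not look at the cells' seating again, so that rests on the stop height, the force and their stiff fit.

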